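# Uncover the light port of the microscope base

### The arm

A 6-joint arm with a two-finger parallel gripper is mounted at the origin on the work surface. World frame = base frame: x ahead of the robot, y to its left, z up, the work surface at z = 0. Lengths are in m, angles in degrees, forces in N, time in s.
With the tool pointing down it reaches from about 0.375 to 0.9 m from the base axis. Payload 3.1 kg.
Tool frame: the origin (TCP) lies midway between the tips of the shut fingers; the grasp point (between the pads) lies 19 mm behind it (bot.hold_point_z is the distance from the TCP to the grasp point, in m); z points along the fingers, y is the line along which they close (so a half turn about z gives the same grasp; the last joint's range is limited). The gripper opens to 87 mm and grips with 3 to 60 N. Pads are 19 mm wide; open, the fingers measure 117 mm over their backs; the gripper's body (75 mm by 190 mm) begins 51 mm behind the grasp point.
Start: joints at [57.21, 30.224, 82.088, -0, 67.689, -10.227], TCP at [0.24, 0.577, 0.195] pointing down, gripper open.
Joint ranges: [-176.69, 176.69], [-43.24, 126.21], [12.49, 139.97], [-82, 262], [0, 151.66], [-163.58, 163.58]. Speed limits (degrees/s): [159.86, 159.86, 180, 180, 180, 180].

### API

Orientations are given as a 3x3 rotation matrix whose columns are the frame's x, y, z axes.
In Python, from rig import read_state, optics, order, bot gives the robot as it stands.
- The arm moves only by the tool drive_tool, never from a script. Its argument "steps" is a list of rows, each a list of 7 numbers: the finger opening in mm, from 0 to 87, then the shift along the tool's x, y, z normalised to -1 to 1, where 1 is 0.12 m, then the turn, a rotation vector about the tool's x, y, z normalised to -1 to 1, where 1 is 1.5 rad. In form: [[jaw, tx, ty, tz, ax, ay, az], ...]. A call has 1 to 8 rows; each row is the pose to reach, as a shift and turn from the pose commanded when the call began, along the tool's axes at that moment; what a row does not reach only later rows make up. A row lasts 1/10 s, in which the tool goes at most 50 mm and 8.59 degrees, less where a joint would pass 70% of its speed; a pose out of reach is approached as far as the arm can. A call with a number of a shift or a turn outside -1 to 1 is refused whole. A call with a gripper value outside its range is refused whole. The fingers move at their own pace and stop on an object; the grip force is fixed at half the most. Time passes only in rows, so rows that repeat a pose let the fingers close. It gives the time, the measured TCP pose, the force, the opening and the grip force at its end, in the units of the state.
- read_state(): the state, without advancing time (a new reading comes with each control period).
- optics.capture(name): name is "scene" or "top" or "wrist"; returns a dict with "color" (400x640x3 uint8, blue, green, red), "range_z" (400x640 float32, m along the optical axis (not along the pixel's ray), 0 where there is no reading), "fx", "fy", "cx", "cy" (pixels), "rvec" (rotation vector, rad) and "tvec" (3), from world to camera coordinates, as OpenCV has them. Camera axes: x right, y down, z forward; pixel columns grow to the right and rows downward; lengths in m; the calibration is good to about 2 mm. The wrist camera is an equidistant fisheye: a pixel r from the principal point sees the ray r / f radians off the axis. A picture is of the moment at which its call begins.
- order.hand_in(): hands the job in; it is judged then, once.
The state is a dict: "time_s": time; "joint_positions": joint angles; "qvel": joint speeds; "tau": joint torques, N m; "position": TCP position; "tcp_rot": TCP orientation; "force": force on the tool from outside, world axes, zero at the start; "moment": the same for the moment, N m; "opening": opening from 0.0 (shut) to 1.0 (fully open); "grasp_force": force on a finger pad.
Only numpy, scipy, OpenCV 4.12 (cv2) and the standard library are available. Lean on these libraries where they do the work, as an engineer would, in place of code of your own. Each camera call takes 0.05 s, during which the arm holds its last target. There are 200 camera calls.

### The job

The light port of the microscope base has to be uncovered. Lift the aluminium plate by its grip straight up off its two dowels, keeping it level, and lay it flat, grip up, in the empty wooden tray without dropping it. Then gently push the dust cover, which was under the plate, aside on its pin until it reaches its stop, leave it there, and do not disturb the glue bottle, the brush or the bone.

Things in the scene. Friction and masses are not known exactly. Their poses are not given: they have to be found in the camera images.
- light_base: Fixed white housing of the microscope light base, flat top 50 mm above the table. Origin on the table, z up; the housing spans x -115 to +65 mm and y -105 to +105 mm. Between two raised seat bars the round port lies in its top. A short steel stop peg (10 mm diameter, 12 mm high) stands on the top at x -71, y -70 mm.
- dowel_a (a point): Tip of the dowel on the base's -y side, at x 0, y -74 mm, 108 mm above the table. The dowel, 10 mm diameter, rises 22 mm from the middle of an aluminium seat bar 80 mm (x) x 16 mm (y), 36 mm high on the base's top (bar top 86 mm above the table). Axes as the base's.
- dowel_b (a point): Tip of the same dowel on a like seat bar on the other side, at x 0, y +74 mm.
- port (a point): Centre of the round glass port, 50 mm diameter, on the top face of the light base at x 0, y +17 mm; axes as the base's.
- cover (a joint): Angle of the dust cover about its upright pin, rad: 0 = along the base's +y, over the port; grows counter-clockwise seen from above (towards the base's -x) up to its stop at 1.35. Starts between 0 and 0.12. The pivot has friction (about 1 N of push at the tab); the cover stays where it is left.
- cover_pin (a point): Pin axis at the cover's underside, at x 0, y -48 mm of the base, 52 mm above the table; its axes turn with the cover, y along the cover towards the tab. The cover is a dark steel plate 5 mm thick: a 30 mm wide arm ending in a disc of 64 mm diameter centred 65 mm from the pin.
- cover_tab (a point): Top centre of the cover's upright thumb tab, 80 mm from the pin along the cover's y, 79 mm above the table; axes as the cover's. The tab is a blade 8 mm thick (cover's x), 24 mm long (cover's y), standing 22 mm above the cover's top face (57 mm above the table). Pushing its +x face towards -x opens the cover.
- plate: Loose aluminium plate 90 x 180 x 10 mm (x, y, z), about 0.35 to 0.55 kg, lying on the seat bars over the cover, axes as the base's; origin at the centre of its underside, z up. Through holes of 11.5 mm at y -74 and +74 mm fit over the dowels, which stick out 12 mm above it. Lifted more than 22 mm it is clear of them.
- plate_grip (a point): Grip point of the plate, 36 mm above its underside: in a black upright grip bar 14 mm thick (plate's x), 80 mm long (plate's y) and 36 mm high, standing on the middle of the plate (bar top 46 mm above the underside).
- tray: Fixed empty open wooden tray, outside 150 x 240 x 40 mm (x, y, z), walls and floor 8 mm thick (inside 134 x 224 mm); origin at the centre of its underside on the table, long side along its y.
- tray_in (a point): Centre of the tray's inner floor, 8 mm above the table; axes as the tray's.
- glue: White glue bottle, 48 mm diameter, 110 mm high, standing; origin at the centre of its foot. Bystander.
- brush: Brush about 190 mm long, lying; bystander.
- bone: Pale bone about 125 mm long, lying; origin at its middle, at its underside; bystander.
Not all that is in view belongs to the job. What is meant by the plate is not blue, and is the larger of those in its own colour.

How it is judged (in metres and radians):
On the way, in this order (a step that is already met when the one before it is completed fails the run):
1. the plate is clear above its dowels, the cover still over the port (z of plate in the frame of light_base above 0.11 m and value of joint cover below 0.4 rad), for 0.05 s.
2. the plate lies flat in the tray, let go (z of plate in the frame of tray_in below 0.006 m and horizontal distance between plate and tray_in below 0.06 m and angle between plate's own z axis and vertical below 0.06 rad and contact force between the fingers and plate below 0.2 N), for 0.2 s.
3. the dust cover is swung to its stop (value of joint cover above 1.2 rad), for 0.2 s.
At the end, for the whole second after the job is handed in: The dust cover stands open at or near its stop (more than 1.2 of 1.35 rad) and at rest; the plate lies still on the tray's floor (underside within 6 mm of the floor, within 60 mm of its centre, level within 0.06 rad, grip up) (value of joint cover above 1.2 rad and velocity of joint cover below 0.1 rad/s and z of plate in the frame of tray_in below 0.006 m and horizontal distance between plate and tray_in below 0.06 m and angle between plate's own z axis and vertical below 0.06 rad and linear speed of plate below 0.02 m/s); the robot touches nothing.
It fails at once if the plate is tilted by more than 0.25 rad (angle between plate's own z axis and vertical above 0.25 rad).
It fails at once if the plate is dropped or thrown (faster than 0.4 m/s with no finger on it) (contact force between the fingers and plate below 0.1 N and linear speed of plate above 0.4 m/s).
It fails at once if the dust cover is flung (faster than 2.5 rad/s) (velocity of joint cover above 2.5 rad/s).
It fails at once if the glue bottle, brush or bone is moved by more than 30 mm (distance of any of glue, brush, bone from where it was at the start of the episode above 0.03 m).
It also fails if it takes over 64 s, if anything falls off the work surface, if the arm or the gripper's body presses on something with over 40 N, if the wrist force passes 120 N, or if a joint passes its speed limit or range.

## Working session

There is one attempt and no reset: what is moved stays moved. The work goes in short steps, Python scripts to look and compute and a tool call to move; the robot and the scene stay as the last step left them, time stands still between calls to the robot, and variables do not carry over. Pictures are saved under pics/ and viewed, at most 10 in all, crops included, and the job is handed in when it is done.

Besides the shell and the picture viewer there is one more tool, called after "Call:" as a command line: name --pt "numbers of a row" for each row, then --argument value for the rest. drive_tool: Moves the arm, as the interface text tells. Scaled input: -1 to 1 covers 0.12 m each way for a shift and 1.5 rad each way for a turn. Its arguments: {"type":"object","properties":{"steps":{"type":"array"}},"required":["steps"]}

```bash
mkdir -p pics; cat > h.py <<'E'
import numpy as np, cv2
from rig import read_state, optics, order, bot
def cloud(c):
    h,w=c["range_z"].shape; v,u=np.mgrid[:h,:w]; z=c["range_z"]
    P=np.stack([(u-c["cx"])/c["fx"]*z,(v-c["cy"])/c["fy"]*z,z],-1)
    R=cv2.Rodrigues(np.array(c["rvec"],float))[0]
    W=(P-np.array(c["tvec"]).ravel())@R
    W[z==0]=np.nan
    return W
E
python3 - <<'E'
from h import *
for n in("top","scene"):
    c=optics.capture(n); cv2.imwrite(f"pics/{n}0.png",c["color"]); np.savez(f"{n}0.npz",W=cloud(c),color=c["color"])
    R=cv2.Rodrigues(np.array(c["rvec"],float))[0]; print(n,-R.T@np.array(c["tvec"]).ravel(),R[2])
s=read_state();print(s["position"],s["tcp_rot"],s["time_s"],bot.hold_point_z)
E
```

```text
top [0.45313663 0.10399215 1.22231959] [ 0.06831205 -0.01950474 -0.99747332]
scene [ 1.45255159 -0.46774342  0.97454575] [-0.67361696  0.40467868 -0.61844592]
[0.23939772 0.57656835 0.19459286] [[-9.23443284e-01  3.83733449e-01 -1.06861602e-03]
 [ 3.83734761e-01  9.23441946e-01 -1.61413390e-03]
 [ 3.67407691e-04 -1.90062622e-03 -9.99998126e-01]] 0.1 0.0187
```

View pics/top0.png

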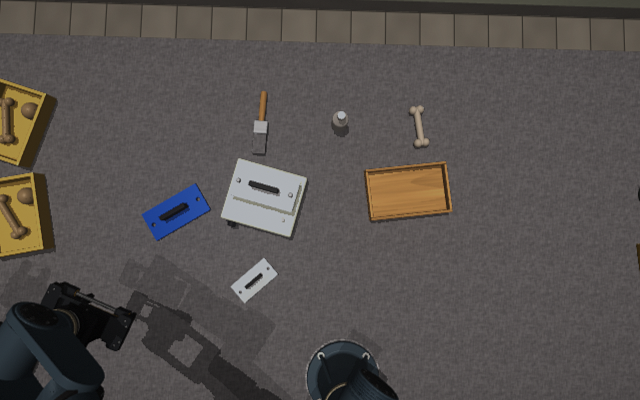

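View pics/scene0.png

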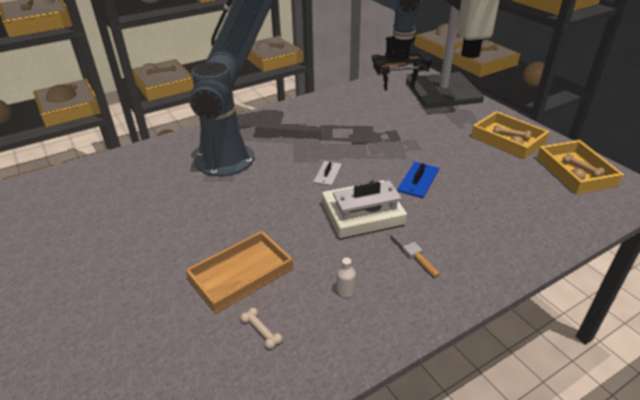

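```bash
python3 - <<'E'
from h import *
d=np.load("top0.npz"); W=d["W"]; im=d["color"]; hsv=cv2.cvtColor(im,cv2.COLOR_BGR2HSV)
v,u=np.mgrid[:400,:640]
def rect(n,m,pr=True):
    p=W[m][:,:2].astype(np.float32); r=cv2.minAreaRect(p*1000); print(n,m.sum(),np.round(r[0],1),np.round(r[1],1),round(r[2],2),"z",np.round(np.nanpercentile(W[m][:,2],[5,50,95]),4)); return r
box=(u>215)&(u<312)&(v>150)&(v<245)
z=W[...,2]
def big(m):
    n,l,s,_=cv2.connectedComponentsWithStats(m.astype(np.uint8)); return l==1+np.argmax(s[1:,4])
rect("base top",big(box&(z>.04)&(z<.06)&(hsv[...,2]>100)))
rect("base all",big(box&(z>.04)&(hsv[...,2]>100)))
rect("plate",big(box&(z>.090)&(z<.104)))
rect("grip",big(box&(z>.12)))
t=(u>355)&(u<460)&(v>150)&(v<230)
rect("tray rim",big(t&(z>.03)))
rect("tray floor",big(t&(z>0.003)&(z<.02)&(hsv[...,1]>90)))
rect("small",big((u>225)&(u<282)&(v>255)&(v<305)&(hsv[...,2]>120)))
for n,(a,b) in dict(glue=(340,118),bone=(419,127),brush=(261,127)).items(): print(n,W[b,a])
c=cv2.resize(im[145:310,135:320],None,fx=3.2,fy=3.2,interpolation=cv2.INTER_CUBIC); cv2.imwrite("pics/crop0.png",c)
E
```

```text
base top 2346 [516.1 237.7] [209.2 179.7] 75.46 z [0.0461 0.0501 0.054 ]
base all 4307 [516.1 237.7] [209.2 179.7] 75.46 z [0.0469 0.0533 0.099 ]
plate 1944 [540.8 231. ] [180.5  90.2] 75.23 z [0.0926 0.0962 0.0996]
grip 163 [540.7 231. ] [80.3 13.9] 75.36 z [0.1268 0.1318 0.1355]
tray rim 775 [ 546.1 -182.3] [150.4 241.4] 7.44 z [0.0334 0.0392 0.0433]
tray floor 3299 [ 546.4 -185.5] [134.7 222.8] 7.29 z [0.0045 0.0082 0.0123]
small 875 [273.9 264.4] [ 65.7 130.6] 41.49 z [0.0032 0.0075 0.0111]
glue [0.7349425  0.02653484 0.10964951]
bone [ 0.73538001 -0.21552541  0.02426732]
brush [0.72375273 0.25396372 0.02359105]
```

View pics/crop0.png

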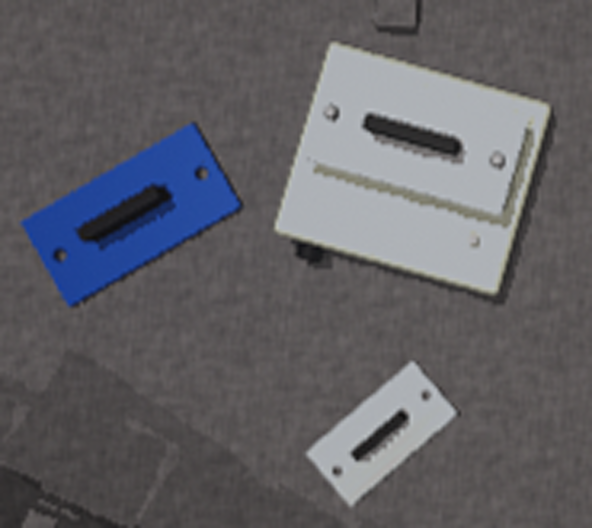

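The plate is the large aluminium one at (265,187), with dowels coming through it and measuring 180x90 with its top at 96 mm. The small aluminium one at (254,281) measures only 131x66, and the one at (176,211) is blue. The crop confirms this. The peg at crop (474,241) fixes the base's -x,-y corner.

Call:
drive_tool --pt "87 -0.12 -0.06 0 0 0 0.1" --pt "87 -0.25 -0.12 0 0 0 0.2" --pt "87 -0.37 -0.18 0 0 0 0.3" --pt "87 -0.5 -0.25 0 0 0 0.4" --pt "87 -0.62 -0.31 0 0 0 0.5" --pt "87 -0.75 -0.37 0 0 0 0.6" --pt "87 -0.87 -0.43 0 0 0 0.7" --pt "87 -1 -0.5 0 0 0 0.8"

```text
time_s: 0.9
position: [0.3276, 0.475, 0.195]
tcp_rot: [[0.029, 1.0, -0.001], [1.0, -0.029, -0.001], [-0.001, -0.001, -1.0]]
force: [0.8, 0.5, -1.2]
opening: 1.0
grasp_force: 0.0
```

```bash
cat >> h.py <<'E'
from scipy.spatial.transform import Rotation as Ro
def goto(x,y,z,yaw):
    "normalised shift and turn to TCP (m), tool y at yaw deg, pointing down"
    s=read_state(); p=np.array(s["position"]); R=np.array(s["tcp_rot"])
    a=np.radians(yaw); ty=np.array([np.cos(a),np.sin(a),0]); tz=np.array([0,0,-1.]); T=np.stack([np.cross(ty,tz),ty,tz],1)
    print("t",round(s["time_s"],2),"pos",p.round(4),"F",np.round(s["force"],1),"op",round(s["opening"],3),"gf",round(s["grasp_force"],1))
    print("shift",(R.T@(np.array([x,y,z])-p)/.12).round(3),"turn",(Ro.from_matrix(R.T@T).as_rotvec()/1.5).round(4))
E
python3 -c "
from h import *
goto(.541,.231,.195,-14.6)"
```

```text
t 0.9 pos [0.3276 0.475  0.195 ] F [ 0.8  0.5 -1.2] op 1.0 gf 0.0
shift [-1.981  1.836 -0.   ] turn [-0.0005  0.0005  0.1505]
```

Call:
drive_tool --pt "87 -0.15 0.13 0 0 0 0.05" --pt "87 -0.3 0.26 0 0 0 0.1" --pt "87 -0.45 0.4 0 0 0 0.15" --pt "87 -0.6 0.53 0 0 0 0.15" --pt "87 -0.75 0.66 0 0 0 0.15" --pt "87 -0.9 0.8 0 0 0 0.15" --pt "87 -1 0.92 0 0 0 0.15" --pt "87 -1 0.92 0 0 0 0.15"

```text
time_s: 1.7
position: [0.4368, 0.3517, 0.1951]
tcp_rot: [[0.248, 0.969, 0.0], [0.969, -0.248, -0.0], [-0.0, 0.0, -1.0]]
force: [-0.7, 0.0, 0.9]
opening: 1.0
grasp_force: 0.0
```

```bash
python3 -c "
from h import *
goto(.541,.231,.195,-14.6)"
```

```text
t 1.7 pos [0.4368 0.3517 0.1951] F [-0.7  0.   0.9] op 1.0 gf 0.0
shift [-0.759  1.091  0.002] turn [0.0003 0.0002 0.0025]
```

Call:
drive_tool --pt "87 -0.13 0.18 0 0 0 0.0025" --pt "87 -0.27 0.37 0 0 0 0.0025" --pt "87 -0.4 0.56 0 0 0 0.0025" --pt "87 -0.52 0.73 0 0 0 0.0025" --pt "87 -0.65 0.88 0 0 0 0.0025" --pt "87 -0.76 1 0 0 0 0.0025" --pt "87 -0.76 1 0 0 0 0.0025"

```text
time_s: 2.4
position: [0.5299, 0.2344, 0.1951]
tcp_rot: [[0.251, 0.968, -0.0], [0.968, -0.251, -0.0], [-0.0, 0.0, -1.0]]
force: [-0.7, 0.2, 0.2]
opening: 1.001
grasp_force: 0.0
```

```bash
python3 -c "
from h import *
goto(.541,.231,.103,-14.6)"
```

```text
t 2.4 pos [0.5299 0.2344 0.1951] F [-0.7  0.2  0.2] op 1.001 gf 0.0
shift [-0.004  0.097  0.768] turn [0.     0.0001 0.0005]
```

Call:
drive_tool --pt "87 0 0.097 0.1 0 0 0" --pt "87 0 0.097 0.25 0 0 0" --pt "87 0 0.097 0.4 0 0 0" --pt "87 0 0.097 0.55 0 0 0" --pt "87 0 0.097 0.68 0 0 0" --pt "60 0 0.097 0.76 0 0 0" --pt "40 0 0.097 0.76 0 0 0" --pt "40 0 0.097 0.76 0 0 0"

```text
time_s: 3.2
position: [0.5404, 0.233, 0.1041]
tcp_rot: [[0.248, 0.969, -0.0], [0.969, -0.248, 0.0], [0.0, -0.0, -1.0]]
force: [0.7, -0.6, -0.5]
opening: 0.814
grasp_force: 0.0
```

```bash
python3 -c "
from h import *
goto(.541,.231,.103,-14.6)
c=optics.capture('wrist');cv2.imwrite('pics/w1.png',c['color'])"
```

```text
t 3.2 pos [0.5404 0.233  0.1041] F [ 0.7 -0.6 -0.5] op 0.814 gf 0.0
shift [-0.015  0.009  0.01 ] turn [-0.0001 -0.0001  0.0025]
```

View pics/w1.png

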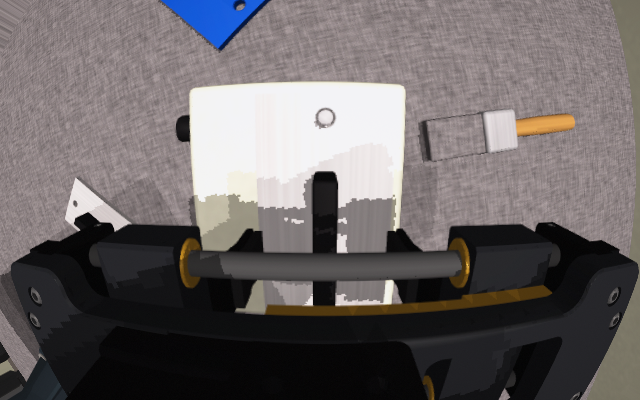

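The wrist view shows the bar (columns 313–338) between the fingers (about 255 and 392), roughly centred, with the dowel at (325,117). I'll close gradually and watch the side force.

Call:
drive_tool --pt "20 0 0.009 0.01 0 0 0.0025" --pt "20 0 0.009 0.01 0 0 0.0025" --pt "20 0 0.009 0.01 0 0 0.0025" --pt "16 0 0.009 0.01 0 0 0.0025" --pt "16 0 0.009 0.01 0 0 0.0025" --pt "16 0 0.009 0.01 0 0 0.0025"

```text
time_s: 3.85
position: [0.5415, 0.2321, 0.1031]
tcp_rot: [[0.253, 0.968, 0.0], [0.968, -0.253, 0.0], [0.0, 0.0, -1.0]]
force: [-0.4, 0.0, 0.1]
opening: 0.231
grasp_force: 0.0
```

```bash
python3 -c "
from h import *
goto(.541,.231,.103,-14.6)
s=read_state();print(np.array(s['tcp_rot']).T@s['force'],s['opening']*87)"
```

```text
t 3.85 pos [0.5415 0.2321 0.1031] F [-0.4  0.   0.1] op 0.231 gf 0.0
shift [-0.01  -0.001  0.001] turn [ 0.0001 -0.     -0.0005]
[-0.09619275 -0.39312214 -0.06095868] 20.12540664796243
```

Call:
drive_tool --pt "16 0 0 0 0 0 0" --pt "15 0 0 0 0 0 0" --pt "14 0 0 0 0 0 0" --pt "13 0 0 0 0 0 0"

```text
time_s: 4.25
position: [0.5402, 0.2324, 0.1029]
tcp_rot: [[0.253, 0.967, -0.002], [0.967, -0.253, 0.0], [-0.0, -0.002, -1.0]]
force: [-2.1, 1.2, 1.6]
opening: 0.158
grasp_force: 6.0
```

```bash
python3 -c "
from h import *
goto(.541,.231,.103,-14.6)
s=read_state();print(np.array(s['tcp_rot']).T@s['force'],s['opening']*87)"
```

```text
t 4.25 pos [0.5402 0.2324 0.1029] F [-2.1  1.2  1.6] op 0.158 gf 6.0
shift [-0.01   0.009 -0.   ] turn [-0.0016  0.0002 -0.0006]
[ 0.62975004 -2.38194031 -1.55251884] 13.7337876949939
```

Call:
drive_tool --pt "5 0 0 0 0 0 0" --pt "5 0 0 0 0 0 0" --pt "5 0 0 0 0 0 0"

```text
time_s: 4.55
position: [0.5407, 0.2322, 0.1029]
tcp_rot: [[0.253, 0.968, -0.001], [0.968, -0.253, -0.0], [-0.0, -0.001, -1.0]]
force: [-2.9, 0.7, 2.6]
opening: 0.144
grasp_force: 30.0
```

```bash
python3 -c "
from h import *
goto(.541,.231,.103,-14.6)
s=read_state();print(np.array(s['tcp_rot']).T@s['force'],s['opening']*87, s['tcp_rot'])"
```

```text
t 4.55 pos [0.5407 0.2322 0.1029] F [-2.9  0.7  2.6] op 0.144 gf 30.0
shift [-0.009  0.005 -0.001] turn [-0.0008  0.0003 -0.0003]
[-0.02308063 -2.98565266 -2.6014209 ] 12.570701274793711 [[ 2.52540089e-01  9.67585542e-01 -1.31219086e-03]
 [ 9.67586319e-01 -2.52540482e-01 -1.40499977e-04]
 [-4.67327060e-04 -1.23417605e-03 -9.99999129e-01]]
```

Call:
drive_tool --pt "5 0 -0.006 0 0 0 0" --pt "5 0 -0.006 -0.03 0 0 0" --pt "5 0 -0.006 -0.06 0 0 0" --pt "5 0 -0.006 -0.09 0 0 0" --pt "5 0 -0.006 -0.12 0 0 0"

```text
time_s: 5.05
position: [0.5409, 0.2322, 0.1175]
tcp_rot: [[0.253, 0.968, 0.0], [0.968, -0.253, -0.0], [-0.0, 0.0, -1.0]]
force: [-0.8, 1.1, -4.2]
opening: 0.147
grasp_force: 30.0
```

```bash
python3 -c "
from h import *
goto(.541,.231,.163,-14.6)
s=read_state();print(np.array(s['tcp_rot']).T@s['force'],s['moment'])"
```

```text
t 5.05 pos [0.5409 0.2322 0.1175] F [-0.8  1.1 -4.2] op 0.147 gf 30.0
shift [-0.009  0.003 -0.379] turn [ 0.0001  0.0001 -0.0005]
[ 0.8609113  -1.02857355  4.19519976] [-0.0618312   0.14654564 -0.01951991]
```

Call:
drive_tool --pt "5 0 0 -0.06 0 0 0" --pt "5 0 0 -0.13 0 0 0" --pt "5 0 0 -0.2 0 0 0" --pt "5 0 0 -0.28 0 0 0" --pt "5 0 0 -0.36 0 0 0" --pt "5 0 0 -0.44 0 0 0" --pt "5 0 0 -0.52 0 0 0" --pt "5 0 0 -0.6 0 0 0"

```text
time_s: 5.85
position: [0.5407, 0.2323, 0.1903]
tcp_rot: [[0.253, 0.968, 0.0], [0.968, -0.253, 0.0], [0.0, 0.0, -1.0]]
force: [0.3, 0.8, -3.8]
opening: 0.148
grasp_force: 30.0
```

```bash
python3 -c "
from h import *
goto(.546,-.183,.19,7.4)
c=optics.capture('scene');i=c['color'][120:300,240:480];cv2.imwrite('pics/s1.png',cv2.resize(i,None,fx=3,fy=3))"
```

```text
t 5.85 pos [0.5407 0.2323 0.1903] F [ 0.3  0.8 -3.8] op 0.148 gf 30.0
shift [-3.338e+00  9.170e-01  3.000e-03] turn [ 1.000e-04 -0.000e+00 -2.564e-01]
```

View pics/s1.png

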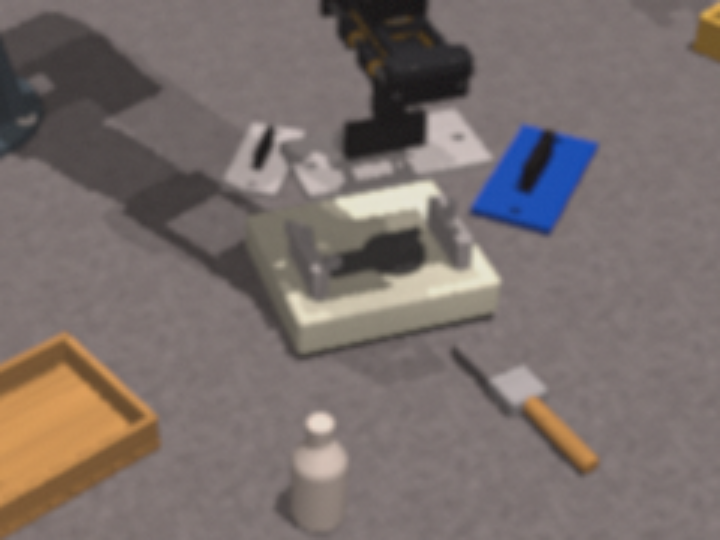

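The plate is lifted level and clear at crop (420,150). The cover is still over the port at crop (395,250), with its tab at (440,215).

Call:
drive_tool --pt "5 -0.06 0.02 0 0 0 -0.02" --pt "5 -0.15 0.05 0 0 0 -0.05" --pt "5 -0.27 0.08 0 0 0 -0.09" --pt "5 -0.4 0.12 0 0 0 -0.13" --pt "5 -0.54 0.15 0 0 0 -0.17" --pt "5 -0.68 0.19 0 0 0 -0.21" --pt "5 -0.82 0.23 0 0 0 -0.24" --pt "5 -0.96 0.26 0 0 0 -0.256"

```text
time_s: 6.7
position: [0.5419, 0.1123, 0.1895]
tcp_rot: [[-0.13, 0.992, 0.0], [0.992, 0.13, -0.0], [-0.0, 0.0, -1.0]]
force: [0.3, -0.0, -4.7]
opening: 0.146
grasp_force: 30.0
```

```bash
python3 -c "
from h import *
goto(.546,-.183,.19,7.4)"
```

```text
t 6.7 pos [0.5419 0.1123 0.1895] F [ 0.3 -0.  -4.7] op 0.146 gf 30.0
shift [-2.444 -0.285 -0.004] turn [0.0001 0.0001 0.0005]
```

Call:
drive_tool --pt "5 -0.12 -0.01 0 0 0 0" --pt "5 -0.25 -0.03 0 0 0 0" --pt "5 -0.37 -0.05 0 0 0 0" --pt "5 -0.5 -0.06 0 0 0 0" --pt "5 -0.62 -0.08 0 0 0 0" --pt "5 -0.75 -0.09 0 0 0 0" --pt "5 -0.87 -0.1 0 0 0 0" --pt "5 -1 -0.12 0 0 0 0"

```text
time_s: 7.5
position: [0.5431, -0.0091, 0.1895]
tcp_rot: [[-0.128, 0.992, 0.0], [0.992, 0.128, 0.0], [0.0, 0.0, -1.0]]
force: [0.4, 0.4, -3.7]
opening: 0.146
grasp_force: 30.0
```

Call:
drive_tool --pt "5 -0.12 -0.01 0 0 0 0" --pt "5 -0.25 -0.03 0 0 0 0" --pt "5 -0.37 -0.05 0 0 0 0" --pt "5 -0.5 -0.06 0 0 0 0" --pt "5 -0.62 -0.08 0 0 0 0" --pt "5 -0.75 -0.09 0 0 0 0" --pt "5 -0.85 -0.1 0 0 0 0" --pt "5 -0.92 -0.11 0 0 0 0"

```text
time_s: 8.3
position: [0.5442, -0.1204, 0.1895]
tcp_rot: [[-0.127, 0.992, 0.0], [0.992, 0.127, -0.0], [-0.0, 0.0, -1.0]]
force: [-0.3, 0.1, -3.2]
opening: 0.143
grasp_force: 30.0
```

```bash
python3 -c "
from h import *
goto(.546,-.183,.07,7.4)"
```

```text
t 8.3 pos [ 0.5442 -0.1204  0.1895] F [-0.3  0.1 -3.2] op 0.143 gf 30.0
shift [-0.519 -0.051  0.996] turn [ 0.0002  0.0002 -0.001 ]
```

Call:
drive_tool --pt "5 -0.1 -0.01 0 0 0 0" --pt "5 -0.22 -0.02 0 0 0 0" --pt "5 -0.34 -0.03 0 0 0 0" --pt "5 -0.44 -0.04 0.05 0 0 0" --pt "5 -0.48 -0.05 0.15 0 0 0" --pt "5 -0.48 -0.05 0.27 0 0 0" --pt "5 -0.48 -0.05 0.38 0 0 0" --pt "5 -0.48 -0.05 0.48 0 0 0"

```text
time_s: 9.1
position: [0.5447, -0.1765, 0.1301]
tcp_rot: [[-0.128, 0.992, -0.002], [0.992, 0.128, 0.001], [0.001, -0.001, -1.0]]
force: [0.4, 1.0, -2.4]
opening: 0.144
grasp_force: 30.0
```

```bash
python3 -c "
from h import *
goto(.546,-.183,.025,7.4)
W=cloud(optics.capture('top'));z=W[...,2];v,u=np.mgrid[:400,:640]
b=(u>340)&(u<480)&(v>140)&(v<245)
m=b&(z>.032)&(z<.045);r=cv2.minAreaRect((W[m][:,:2]*1000).astype(np.float32));print(r)
"
```

```text
t 9.1 pos [ 0.5447 -0.1765  0.1301] F [ 0.4  1.  -2.4] op 0.144 gf 30.0
shift [-0.056  0.005  0.876] turn [-0.001  -0.0009 -0.0004]
((545.6656494140625, -180.9750518798828), (150.1431427001953, 238.60646057128906), 7.318325042724609)
```

Call:
drive_tool --pt "5 -0.03 0 0.1 0 0 0" --pt "5 -0.05 0 0.22 0 0 0" --pt "5 -0.05 0 0.35 0 0 0" --pt "5 -0.05 0 0.48 0 0 0" --pt "5 -0.05 0 0.6 0 0 0" --pt "5 -0.05 0 0.7 0 0 0" --pt "5 -0.05 0 0.77 0 0 0" --pt "5 -0.05 0 0.81 0 0 0"

```text
time_s: 9.95
position: [0.5462, -0.1829, 0.0339]
tcp_rot: [[-0.128, 0.992, -0.0], [0.992, 0.128, 0.0], [0.0, -0.0, -1.0]]
force: [0.7, 0.4, -3.6]
opening: 0.145
grasp_force: 30.0
```

```bash
python3 -c "
from h import *
goto(.546,-.183,.025,7.4)"
```

```text
t 9.95 pos [ 0.5462 -0.1829  0.0339] F [ 0.7  0.4 -3.6] op 0.145 gf 30.0
shift [-0.001 -0.001  0.074] turn [-0.0002 -0.0001 -0.0003]
```

Call:
drive_tool --pt "5 0 0 0.02 0 0 0" --pt "5 0 0 0.035 0 0 0" --pt "5 0 0 0.05 0 0 0" --pt "5 0 0 0.06 0 0 0" --pt "5 0 0 0.068 0 0 0" --pt "5 0 0 0.074 0 0 0" --pt "5 0 0 0.074 0 0 0"

```text
time_s: 10.65
position: [0.5462, -0.1829, 0.0258]
tcp_rot: [[-0.128, 0.992, 0.0], [0.992, 0.128, -0.0], [-0.0, 0.0, -1.0]]
force: [-0.5, -0.6, -3.9]
opening: 0.143
grasp_force: 30.0
```

Call:
drive_tool --pt "5 0 0 0.004 0 0 0" --pt "5 0 0 0.008 0 0 0" --pt "5 0 0 0.012 0 0 0" --pt "5 0 0 0.012 0 0 0"

```text
time_s: 11.05
position: [0.5464, -0.1829, 0.0249]
tcp_rot: [[-0.128, 0.992, 0.001], [0.992, 0.128, -0.0], [-0.0, 0.001, -1.0]]
force: [-2.1, 1.1, 1.6]
opening: 0.145
grasp_force: 30.0
```

Weight is now carried by the floor (force +1.6 N). Releasing to 40 mm.

Call:
drive_tool --pt "16 0 0 0 0 0 0" --pt "20 0 0 0 0 0 0" --pt "30 0 0 0 0 0 0" --pt "40 0 0 0 0 0 0" --pt "40 0 0 0 0 0 0" --pt "40 0 0 0 0 0 0" --pt "40 0 0 0 0 0 0"

```text
time_s: 11.75
position: [0.5461, -0.1829, 0.0243]
tcp_rot: [[-0.128, 0.992, -0.0], [0.992, 0.128, 0.0], [0.0, -0.0, -1.0]]
force: [0.4, -0.1, 1.3]
opening: 0.455
grasp_force: 0.0
```

Call:
drive_tool --pt "40 0 0 -0.08 0 0 0" --pt "40 0 0 -0.2 0 0 0" --pt "40 0 0 -0.35 0 0 0" --pt "40 0 0 -0.5 0 0 0" --pt "40 0 0 -0.65 0 0 0" --pt "40 0 0 -0.8 0 0 0" --pt "40 0 0 -0.9 0 0 0" --pt "40 0 0 -1 0 0 0"

```text
time_s: 12.55
position: [0.5463, -0.183, 0.146]
tcp_rot: [[-0.128, 0.992, 0.001], [0.992, 0.128, -0.001], [-0.001, 0.001, -1.0]]
force: [0.7, 0.1, -0.0]
opening: 0.461
grasp_force: 0.0
```

Call:
drive_tool --pt "0 0.1 0 -0.1 0 0 0" --pt "0 0.25 0 -0.2 0 0 0" --pt "0 0.4 0 -0.3 0 0 0" --pt "0 0.6 0 -0.4 0 0 0" --pt "0 0.8 0 -0.4 0 0 0" --pt "0 1 0 -0.4 0 0 0"

```text
time_s: 13.15
position: [0.5301, -0.0613, 0.1932]
tcp_rot: [[-0.129, 0.992, 0.0], [0.992, 0.129, 0.0], [0.0, 0.0, -1.0]]
force: [-0.2, 0.6, -0.4]
opening: 0.033
grasp_force: 0.0
```

```bash
python3 - <<'E'
from h import *
goto(.546,-.06,.19,7.4)
c=optics.capture('top');cv2.imwrite('pics/t2.png',cv2.resize(c['color'][130:260,190:470],None,fx=2.8,fy=2.8,interpolation=cv2.INTER_CUBIC))
W=cloud(c);z=W[...,2];v,u=np.mgrid[:400,:640];g=cv2.cvtColor(c['color'],cv2.COLOR_BGR2HSV)
b=(u>370)&(u<450)&(v>165)&(v<220)
m=b&(g[...,1]<60)&(g[...,2]>110)&(z<.03);print(m.sum(),cv2.minAreaRect((W[m][:,:2]*1000).astype(np.float32)))
A=np.c_[W[m][:,:2],np.ones(m.sum())];print(np.linalg.lstsq(A,z[m],rcond=None)[0],np.median(z[m]))
# base frame
a=np.radians(-14.6);B=np.array([[np.cos(a),-np.sin(a)],[np.sin(a),np.cos(a)]]);L=(W[...,:2]-[.5406,.2312])@B*1000
b=(abs(L[...,0])<110)&(abs(L[...,1])<60)
m=b&(z>.066)&(z<.084);print("tab",m.sum(),cv2.minAreaRect(L[m].astype(np.float32)),L[m].mean(0),np.median(z[m]))
m=b&(z>.04)&(z<.066)&(g[...,2]<90);print("cover",m.sum(),cv2.minAreaRect(L[m].astype(np.float32)),np.median(z[m]))
E
```

```text
t 13.15 pos [ 0.5301 -0.0613  0.1932] F [-0.2  0.6 -0.4] op 0.033 gf 0.0
shift [-0.007  0.133  0.026] turn [ 0.0002 -0.0002  0.0002]
16 ((505.50164794921875, -205.896728515625), (16.507644653320312, 7.813153266906738), 71.0201187133789)
[ 1.77708217 -0.23352293 -0.93113099] 0.018712014098275075
tab 32 ((-2.579118251800537, -6.4165496826171875), (98.28214263916016, 8.203885078430176), 89.74494934082031) [-2.54578094 17.93864693] 0.07813385814545021
cover 401 ((1.6604461669921875, -5.206928253173828), (57.451133728027344, 104.65250396728516), 15.792464256286621) 0.05711298537770571
```

View pics/t2.png

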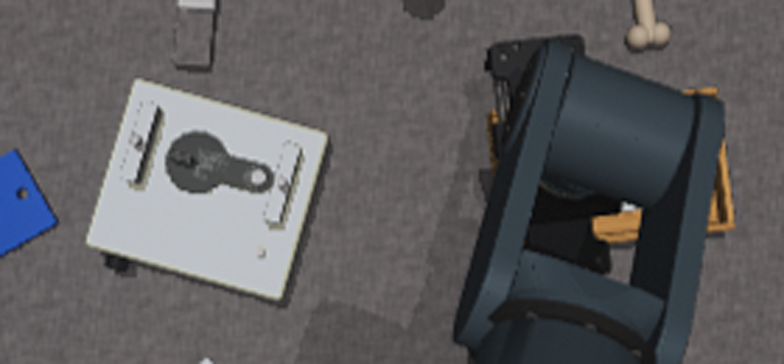

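```bash
python3 - <<'E'
from h import *
cat='''
O=np.array([.5406,.2312]);a=np.radians(-14.6);B=np.array([[np.cos(a),-np.sin(a)],[np.sin(a),np.cos(a)]])
def appr(x,y,z,th):
    "TCP at cover-frame x,y (mm) for cover angle th"
    c,s=np.cos(th),np.sin(th); p=O+B@np.array([x*c-y*s,-48+x*s+y*c])/1000
    print("target",p.round(4)); goto(p[0],p[1],z,-14.6+np.degrees(th))
'''
open("h.py","a").write(cat); exec(cat)
W=cloud(optics.capture('top'));z=W[...,2];L=(W[...,:2]-O)@B*1000
m=(abs(L[...,0])<60)&(L[...,1]>5)&(L[...,1]<60)&(z>.066)&(z<.09)
print("tab",m.sum(),cv2.minAreaRect(L[m].astype(np.float32)),L[m].mean(0),np.median(z[m]))
C=optics.capture('scene');W=cloud(C);z=W[...,2];L=(W[...,:2]-O)@B*1000
m=(abs(L[...,0])<60)&(L[...,1]>5)&(L[...,1]<60)&(z>.062)&(z<.09)
print("tab scene",m.sum(),L[m].mean(0),L[m].min(0),L[m].max(0))
t=np.radians(7.4);T=np.array([[np.cos(t),-np.sin(t)],[np.sin(t),np.cos(t)]]);L=(W[...,:2]-[.546,-.1825])@T*1000
g=cv2.cvtColor(C['color'],cv2.COLOR_BGR2HSV)
m=(abs(L[...,0])<64)&(abs(L[...,1])<109)&(g[...,1]<60)&(g[...,2]>110)&(z<.03)
print("plate",m.sum(),L[m].min(0),L[m].max(0),np.linalg.lstsq(np.c_[W[m][:,:2],np.ones(m.sum())],z[m],rcond=None)[0][:2],np.percentile(z[m],[5,50,95]))
appr(31,80,.19,0.03)
E
```

```text
tab 27 ((-2.7933878898620605, 30.988201141357422), (7.401566505432129, 23.354856491088867), 1.8716187477111816) [-2.62158024 30.82399889] 0.07883554911840365
tab scene 53 [ 0.56798266 30.92088455] [-7.34607233 16.83495775] [23.00076876 44.89163834]
plate 1250 [-53.67710013 -93.44911505] [49.57132569 95.27988809] [0.00775869 0.00250127] [0.01410643 0.01763721 0.02130063]
target [0.5766 0.2558]
t 13.3 pos [ 0.5298 -0.0612  0.1927] F [ 0.8 -0.2 -0.3] op 0.009 gf 0.0
shift [2.568 0.735 0.022] turn [-6.000e-04 -2.000e-04  2.381e-01]
```

The plate lies flat in the tray (top at 18 mm, tilt under 0.01 rad, centred). The cover angle is about 0.034 rad. Next is the approach to the tab's +x side with shut fingers.

Call:
drive_tool --pt "0 0.15 0.05 0 0 0 0.04" --pt "0 0.35 0.1 0 0 0 0.08" --pt "0 0.55 0.16 0 0 0 0.12" --pt "0 0.75 0.22 0 0 0 0.16" --pt "0 0.9 0.28 0 0 0 0.2" --pt "0 1 0.3 0 0 0 0.238"

```text
time_s: 13.9
position: [0.5517, 0.0608, 0.1924]
tcp_rot: [[0.228, 0.974, 0.0], [0.974, -0.228, -0.0], [-0.0, 0.001, -1.0]]
force: [-0.5, 0.2, -0.1]
opening: 0.005
grasp_force: 0.0
```

```bash
python3 -c "
from h import *
appr(31,80,.19,0.034)"
```

```text
target [0.5763 0.256 ]
t 13.9 pos [0.5517 0.0608 0.1924] F [-0.5  0.2 -0.1] op 0.005 gf 0.0
shift [ 1.631 -0.171  0.02 ] turn [ 0.0003  0.     -0.0061]
```

Call:
drive_tool --pt "0 0.15 -0.02 0 0 0 -0.006" --pt "0 0.35 -0.05 0 0 0 -0.006" --pt "0 0.55 -0.07 0 0 0 -0.006" --pt "0 0.75 -0.09 0 0 0 -0.006" --pt "0 0.9 -0.1 0 0 0 -0.006" --pt "0 1 -0.11 0 0 0 -0.006"

```text
time_s: 14.5
position: [0.5657, 0.1806, 0.1923]
tcp_rot: [[0.217, 0.976, 0.0], [0.976, -0.217, -0.0], [-0.0, 0.0, -1.0]]
force: [0.3, 0.0, 0.2]
opening: 0.003
grasp_force: 0.0
```

Call:
drive_tool --pt "0 0.15 -0.02 0 0 0 0" --pt "0 0.3 -0.03 0 0 0 0" --pt "0 0.45 -0.05 0 0 0 0" --pt "0 0.55 -0.06 0 0 0 0" --pt "0 0.6 -0.06 0 0 0 0" --pt "0 0.6 -0.06 0 0 0 0"

```text
time_s: 15.1
position: [0.5742, 0.2521, 0.1922]
tcp_rot: [[0.217, 0.976, 0.0], [0.976, -0.217, -0.0], [-0.0, 0.0, -1.0]]
force: [-0.1, -1.0, 0.2]
opening: 0.006
grasp_force: 0.0
```

```bash
python3 -c "
from h import *
appr(34,80,.065,0.034)"
```

```text
target [0.5792 0.2554]
t 15.1 pos [0.5742 0.2521 0.1922] F [-0.1 -1.   0.2] op 0.006 gf 0.0
shift [0.035 0.035 1.06 ] turn [0.0001 0.0001 0.0016]
```

Call:
drive_tool --pt "0 0.035 0.035 0.1 0 0 0" --pt "0 0.035 0.035 0.25 0 0 0" --pt "0 0.035 0.035 0.4 0 0 0" --pt "0 0.035 0.035 0.55 0 0 0" --pt "0 0.035 0.035 0.7 0 0 0" --pt "0 0.035 0.035 0.83 0 0 0" --pt "0 0.035 0.035 0.94 0 0 0" --pt "0 0.035 0.035 1 0 0 0"

```text
time_s: 15.9
position: [0.5784, 0.2539, 0.0704]
tcp_rot: [[0.219, 0.976, -0.003], [0.976, -0.219, -0.001], [-0.001, -0.002, -1.0]]
force: [-0.0, -0.4, -0.2]
opening: 0.003
grasp_force: 0.0
```

```bash
python3 -c "
from h import *
appr(19,80,.066,0.034)"
```

```text
target [0.5646 0.2586]
t 15.9 pos [0.5784 0.2539 0.0704] F [-0.  -0.4 -0.2] op 0.003 gf 0.0
shift [ 0.014 -0.121  0.037] turn [-0.0015  0.0009  0.0004]
```

Call:
drive_tool --pt "0 0.01 -0.03 0.03 0 0 0" --pt "0 0.01 -0.06 0.03 0 0 0" --pt "0 0.01 -0.08 0.03 0 0 0" --pt "0 0.01 -0.1 0.03 0 0 0" --pt "0 0.01 -0.12 0.03 0 0 0" --pt "0 0.01 -0.12 0.03 0 0 0"

```text
time_s: 16.5
position: [0.565, 0.2592, 0.0692]
tcp_rot: [[0.217, 0.976, 0.0], [0.976, -0.217, 0.0], [0.0, 0.0, -1.0]]
force: [0.4, 0.4, -0.4]
opening: 0.007
grasp_force: 0.0
```

```bash
python3 - <<'E'
from h import *
appr(19,80,.066,0.034)
p=np.array([19,80.])
for t in np.arange(.05,.81,.05):
    c,s=np.cos(t),np.sin(t); d=np.array([p[0]*c-p[1]*s,p[0]*s+p[1]*c])-p; print([0,round(d[1]/120,3),round(d[0]/120,3),0,0,0,round(-t/1.5,3)])
E
```

```text
target [0.5646 0.2586]
t 16.5 pos [0.565  0.2592 0.0692] F [ 0.4  0.4 -0.4] op 0.007 gf 0.0
shift [-0.005 -0.003  0.027] turn [ 0.0002 -0.0001  0.0011]
[0, np.float64(0.007), np.float64(-0.034), 0, 0, 0, np.float64(-0.033)]
[0, np.float64(0.012), np.float64(-0.067), 0, 0, 0, np.float64(-0.067)]
[0, np.float64(0.016), np.float64(-0.101), 0, 0, 0, np.float64(-0.1)]
[0, np.float64(0.018), np.float64(-0.136), 0, 0, 0, np.float64(-0.133)]
[0, np.float64(0.018), np.float64(-0.17), 0, 0, 0, np.float64(-0.167)]
[0, np.float64(0.017), np.float64(-0.204), 0, 0, 0, np.float64(-0.2)]
[0, np.float64(0.014), np.float64(-0.238), 0, 0, 0, np.float64(-0.233)]
[0, np.float64(0.009), np.float64(-0.272), 0, 0, 0, np.float64(-0.267)]
[0, np.float64(0.003), np.float64(-0.306), 0, 0, 0, np.float64(-0.3)]
[0, np.float64(-0.006), np.float64(-0.339), 0, 0, 0, np.float64(-0.333)]
[0, np.float64(-0.016), np.float64(-0.372), 0, 0, 0, np.float64(-0.367)]
[0, np.float64(-0.027), np.float64(-0.404), 0, 0, 0, np.float64(-0.4)]
[0, np.float64(-0.04), np.float64(-0.436), 0, 0, 0, np.float64(-0.433)]
[0, np.float64(-0.055), np.float64(-0.467), 0, 0, 0, np.float64(-0.467)]
[0, np.float64(-0.071), np.float64(-0.497), 0, 0, 0, np.float64(-0.5)]
[0, np.float64(-0.089), np.float64(-0.526), 0, 0, 0, np.float64(-0.533)]
```

Call:
drive_tool --pt "0 0.007 -0.034 0.01 0 0 -0.033" --pt "0 0.012 -0.067 0.01 0 0 -0.067" --pt "0 0.016 -0.101 0.01 0 0 -0.1" --pt "0 0.018 -0.136 0.01 0 0 -0.133" --pt "0 0.018 -0.17 0.01 0 0 -0.167" --pt "0 0.017 -0.204 0.01 0 0 -0.2" --pt "0 0.014 -0.238 0.01 0 0 -0.233" --pt "0 0.009 -0.272 0.01 0 0 -0.267"

```text
time_s: 17.3
position: [0.5338, 0.2672, 0.0678]
tcp_rot: [[-0.182, 0.983, 0.001], [0.983, 0.182, 0.0], [0.0, 0.001, -1.0]]
force: [-0.4, 0.3, 0.3]
opening: 0.005
grasp_force: 0.0
```

```bash
cat > tab.py <<'E'
from h import *
appr(19,80,.066,0.434)
for n in('top','scene'):
    c=optics.capture(n);W=cloud(c);z=W[...,2];L=(W[...,:2]-O)@B*1000-[0,-48];r=np.hypot(L[...,0],L[...,1])
    g=cv2.cvtColor(c['color'],cv2.COLOR_BGR2HSV)[...,2]
    m=(r>15)&(r<100)&(z>.052)&(z<.0605)&(g<90)&(L[...,1]<100)
    print(n,"cover",m.sum(),L[m].mean(0),np.arctan2(-L[m].mean(0)[0],L[m].mean(0)[1]))
E
python3 tab.py
```

```text
target [0.5329 0.2669]
t 17.3 pos [0.5338 0.2672 0.0678] F [-0.4  0.3  0.3] op 0.005 gf 0.0
shift [-0.001 -0.008  0.015] turn [ 0.0005 -0.      0.0026]
top cover 198 [ 0.30071143 35.95399334] -0.008363588997628459
scene cover 240 [ 2.9099906  54.30756969] -0.05353232257300883
```

```bash
python3 -c "
from h import *
a=optics.capture('scene')['color'][150:250,300:430];b=optics.capture('top')['color'][140:240,210:330]
cv2.imwrite('pics/p1.png',np.hstack([cv2.resize(a,(520,400),interpolation=2),cv2.resize(b,(280,234),interpolation=2,dst=None) if 0 else cv2.resize(b,(280,400),interpolation=2)]))"
```

```text
(no output)
```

View pics/p1.png

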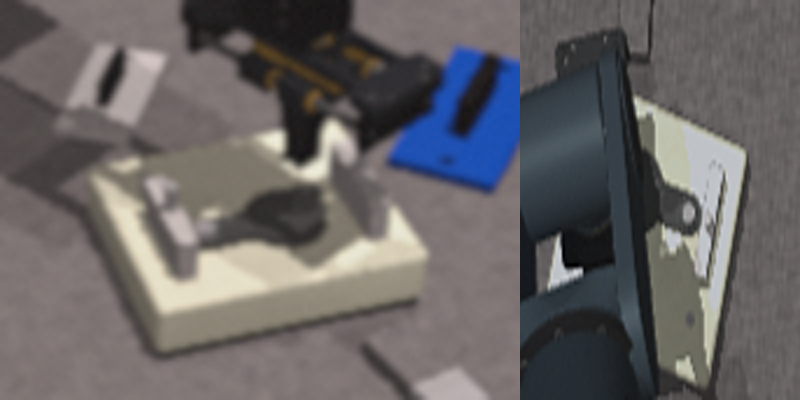

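```bash
python3 - <<'E'
from h import *
c=optics.capture('scene');W=cloud(c);z=W[...,2]
K=np.array([[c['fx'],0,c['cx']],[0,c['fy'],c['cy']],[0,0,1.]])
def pr(n,P): print(n,(cv2.projectPoints(np.array([P],float),np.array(c['rvec'],float),np.array(c['tvec'],float),K,None)[0].ravel()-[300,150])*4)
s=read_state();pr("tcp",s['position'])
pin=O+B@[0,-.048]
pr("pin",[*pin,.057])
for th in(.034,.2,.3,.434,.6):
    f=lambda r:[*(O+B@np.array([-r*np.sin(th),-.048+r*np.cos(th)]))]
    pr(("tab top",th),f(.08)+[.079]); pr(("disc",th),f(.065)+[.057])
E
```

```text
tcp [298.7957931  186.58778392]
pin [202.94404604 231.13490886]
('tab top', 0.034) [304.37368043 184.77792261]
('disc', 0.034) [284.27414734 212.36757766]
('tab top', 0.2) [295.79999601 174.87077507]
('disc', 0.2) [277.45215701 204.21669269]
('tab top', 0.3) [289.47523556 169.3725004 ]
('disc', 0.3) [272.3921883  199.68379733]
('tab top', 0.434) [279.77407099 162.65788496]
('disc', 0.434) [264.60326592 194.13888763]
('tab top', 0.6) [266.0579476  155.51311606]
('disc', 0.6) [253.55204703 188.22718472]
```

```bash
python3 - <<'E'
from h import *
c=optics.capture('scene');W=cloud(c);z=W[...,2];L=(W[...,:2]-O)@B*1000
for v in range(176,212,2):
    print(v,[tuple(np.round([*L[v,u],z[v,u]*1000]).astype(int)) if np.isfinite(z[v,u]) else None for u in (369,372,375,378,381)], c['color'][v,375])
c=optics.capture('wrist');cv2.imwrite('pics/w2.png',c['color'])
E
```

```text
176 [(np.int64(-212), np.int64(95), np.int64(-3)), (np.int64(17), np.int64(6), np.int64(171)), (np.int64(32), np.int64(9), np.int64(180)), (np.int64(31), np.int64(18), np.int64(178)), (np.int64(37), np.int64(25), np.int64(180))] [33 38 46]
178 [(np.int64(-204), np.int64(92), np.int64(-5)), (np.int64(-16), np.int64(21), np.int64(138)), (np.int64(25), np.int64(12), np.int64(169)), (np.int64(25), np.int64(21), np.int64(166)), (np.int64(41), np.int64(23), np.int64(177))] [31 31 35]
180 [(np.int64(-189), np.int64(86), np.int64(-2)), (np.int64(-13), np.int64(20), np.int64(133)), (np.int64(-4), np.int64(26), np.int64(138)), (np.int64(2), np.int64(32), np.int64(141)), (np.int64(-5), np.int64(45), np.int64(134))] [27 28 30]
182 [(np.int64(-131), np.int64(62), np.int64(35)), (np.int64(-16), np.int64(22), np.int64(124)), (np.int64(-2), np.int64(25), np.int64(133)), (np.int64(-2), np.int64(34), np.int64(131)), (np.int64(-11), np.int64(48), np.int64(121))] [26 25 27]
184 [(np.int64(-104), np.int64(50), np.int64(49)), (np.int64(-16), np.int64(22), np.int64(117)), (np.int64(-5), np.int64(27), np.in
[... 2505 characters left out ...]
 [(np.int64(13), np.int64(4), np.int64(61)), (np.int64(14), np.int64(13), np.int64(59)), (np.int64(11), np.int64(25), np.int64(54)), (np.int64(18), np.int64(31), np.int64(58)), (np.int64(21), np.int64(39), np.int64(58))] [68 68 74]
208 [(np.int64(21), np.int64(1), np.int64(60)), (np.int64(20), np.int64(11), np.int64(57)), (np.int64(19), np.int64(21), np.int64(53)), (np.int64(23), np.int64(29), np.int64(55)), (np.int64(25), np.int64(38), np.int64(54))] [49 49 52]
210 [(np.int64(21), np.int64(1), np.int64(53)), (np.int64(26), np.int64(9), np.int64(54)), (np.int64(30), np.int64(17), np.int64(55)), (np.int64(25), np.int64(29), np.int64(49)), (np.int64(28), np.int64(37), np.int64(49))] [50 53 55]
```

View pics/w2.png

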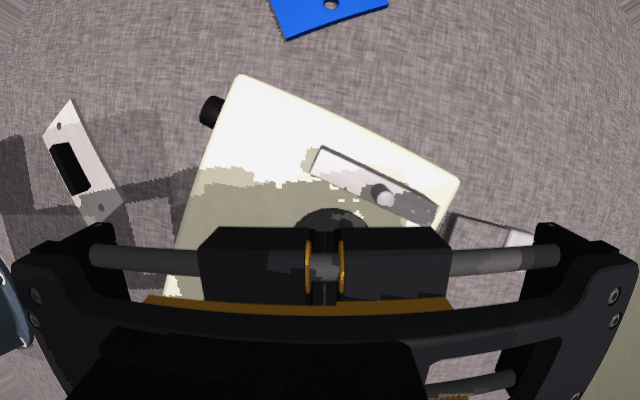

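Two findings from these pictures. The fingers passed above the tab: the visible tip is at z≈0.096 while the reported TCP z is 0.068, so the true tip is about 27 mm higher than reported. The cover has not moved. I'll go back to the +x side and descend lower, using the camera to set the height.

```bash
python3 -c "
from h import *
appr(38,80,.068,0.034)"
```

```text
target [0.5831 0.2545]
t 17.65 pos [0.5341 0.2671 0.0676] F [0.4 0.6 0.5] op 0.009 gf 0.0
shift [-0.177  0.383 -0.003] turn [ 4.000e-04 -1.000e-04  2.674e-01]
```

Call:
drive_tool --pt "0 -0.03 0.07 -0.03 0 0 0.05" --pt "0 -0.06 0.14 -0.03 0 0 0.1" --pt "0 -0.09 0.2 -0.03 0 0 0.15" --pt "0 -0.12 0.27 -0.03 0 0 0.2" --pt "0 -0.15 0.33 -0.03 0 0 0.25" --pt "0 -0.177 0.383 0 0 0 0.267" --pt "0 -0.177 0.383 0 0 0 0.267" --pt "0 -0.177 0.383 0 0 0 0.267"

```text
time_s: 18.45
position: [0.5823, 0.2543, 0.0671]
tcp_rot: [[0.217, 0.976, -0.001], [0.976, -0.217, -0.0], [-0.0, -0.001, -1.0]]
force: [-1.1, 0.5, 0.6]
opening: 0.005
grasp_force: 0.0
```

```bash
cat > tip.py <<'E'
from h import *
appr(19,80,.04,0.034)
c=optics.capture('scene');W=cloud(c);z=W[...,2];L=(W[...,:2]-O)@B*1000
g=c['color'].max(-1)
s=read_state();q=(np.array(s['position'])[:2]-O)@B*1000;print("tcp base",q.round(1))
m=(abs(L[...,0]-q[0])<20)&(abs(L[...,1]-q[1])<13)&(z>.06)&(z<.13)&(g<60)
print("finger",m.sum(),L[m].min(0),L[m].max(0),"low z",np.sort(z[m])[:12].round(3))
cv2.imwrite('pics/last.png',cv2.resize(c['color'][150:250,300:430],None,fx=4.5,fy=4.5,interpolation=2))
E
python3 tip.py
```

```text
target [0.5646 0.2586]
t 18.45 pos [0.5823 0.2543 0.0671] F [-1.1  0.5  0.6] op 0.005 gf 0.0
shift [ 0.003 -0.152  0.226] turn [-0.0007  0.0003  0.0013]
tcp base [34.3 33. ]
finger 47 [24.54493724 20.88714162] [50.49704307 34.51327864] low z [0.095 0.096 0.097 0.097 0.098 0.098 0.099 0.1   0.1   0.101 0.101 0.102]
```

View pics/last.png

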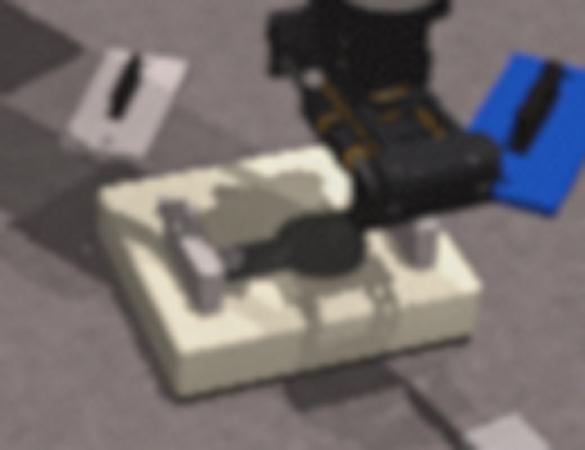

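The picture shows the fingers at (360,205), on the +x side above the disc, and the tip is again about 28 mm above the reported TCP. I'll descend slowly with force checks.

Call:
drive_tool --pt "0 0 0 0.04 0 0 0" --pt "0 0 0 0.08 0 0 0" --pt "0 0 0 0.12 0 0 0" --pt "0 0 0 0.16 0 0 0" --pt "0 0 0 0.19 0 0 0" --pt "0 0 0 0.21 0 0 0" --pt "0 0 0 0.21 0 0 0"

```text
time_s: 19.2
position: [0.5824, 0.2544, 0.0418]
tcp_rot: [[0.218, 0.976, -0.001], [0.976, -0.218, -0.0], [-0.0, -0.001, -1.0]]
force: [-0.6, -0.6, 0.2]
opening: 0.009
grasp_force: 0.0
```

```bash
python3 tip.py
```

```text
target [0.5646 0.2586]
t 19.2 pos [0.5824 0.2544 0.0418] F [-0.6 -0.6  0.2] op 0.009 gf 0.0
shift [ 0.002 -0.153  0.015] turn [-0.0005  0.0003  0.0009]
tcp base [34.8 33.1]
finger 61 [25.47949538 20.41005043] [50.94926729 31.90557708] low z [0.067 0.071 0.071 0.073 0.074 0.075 0.075 0.075 0.075 0.076 0.077 0.077]
```

Call:
drive_tool --pt "0 0 -0.04 0.015 0 0 0" --pt "0 0 -0.08 0.015 0 0 0" --pt "0 0 -0.11 0.015 0 0 0" --pt "0 0 -0.13 0.015 0 0 0" --pt "0 0 -0.15 0.015 0 0 0"

```text
time_s: 19.75
position: [0.5649, 0.2586, 0.0407]
tcp_rot: [[0.218, 0.976, 0.0], [0.976, -0.218, 0.0], [0.0, 0.0, -1.0]]
force: [-0.6, -0.3, 0.1]
opening: 0.005
grasp_force: 0.0
```

Call:
drive_tool --pt "0 0.007 -0.034 0 0 0 -0.033" --pt "0 0.012 -0.067 0 0 0 -0.067" --pt "0 0.016 -0.101 0 0 0 -0.1" --pt "0 0.018 -0.136 0 0 0 -0.133" --pt "0 0.018 -0.17 0 0 0 -0.167" --pt "0 0.017 -0.204 0 0 0 -0.2" --pt "0 0.014 -0.238 0 0 0 -0.233" --pt "0 0.009 -0.272 0 0 0 -0.267"

```text
time_s: 20.55
position: [0.5344, 0.267, 0.0408]
tcp_rot: [[-0.182, 0.983, 0.002], [0.983, 0.182, 0.001], [0.0, 0.002, -1.0]]
force: [0.2, 0.9, -0.8]
opening: 0.005
grasp_force: 0.5
```

```bash
cat > cov.py <<'E'
import sys
from h import *
appr(19,80,.04,float(sys.argv[1]))
c=optics.capture('scene');W=cloud(c);z=W[...,2];L=(W[...,:2]-O)@B*1000-[0,-48]
g=c['color'].max(-1); r=np.hypot(L[...,0],L[...,1]);a=np.arctan2(-L[...,0],L[...,1])
m=(r>22)&(r<98)&(z>.053)&(z<.062)&(g<85)&(L[...,1]<105)
print("cover n",m.sum(),"arm ang",np.median(a[m&(r<40)]),"all",np.median(a[m]))
E
python3 cov.py .434
```

```text
target [0.5329 0.2669]
t 20.55 pos [0.5344 0.267  0.0408] F [ 0.2  0.9 -0.8] op 0.005 gf 0.5
shift [ 0.001 -0.012  0.007] turn [ 0.0016 -0.0003  0.0024]
cover n 194 arm ang 0.33827721671556554 all 0.2970706700990645
```

The cover is moving with the fingers (grasp_force 0.5, angle about 0.35). Continuing the arc.

Call:
drive_tool --pt "0 0.007 -0.034 0 0 0 -0.033" --pt "0 0.012 -0.067 0 0 0 -0.067" --pt "0 0.016 -0.101 0 0 0 -0.1" --pt "0 0.018 -0.136 0 0 0 -0.133" --pt "0 0.018 -0.17 0 0 0 -0.167" --pt "0 0.017 -0.204 0 0 0 -0.2" --pt "0 0.014 -0.238 0 0 0 -0.233" --pt "0 0.009 -0.272 0 0 0 -0.267"

```text
time_s: 21.4
position: [0.5019, 0.2622, 0.0408]
tcp_rot: [[-0.55, 0.835, 0.002], [0.835, 0.55, 0.001], [-0.0, 0.002, -1.0]]
force: [1.3, 1.2, -0.0]
opening: 0.004
grasp_force: 0.5
```

```bash
python3 cov.py .834
```

```text
target [0.5006 0.2621]
t 21.4 pos [0.5019 0.2622 0.0408] F [ 1.3  1.2 -0. ] op 0.004 gf 0.5
shift [ 0.005 -0.01   0.007] turn [0.0013 0.0001 0.0021]
cover n 191 arm ang 0.705266811366625 all 0.7430091569034664
```

Call:
drive_tool --pt "0 0.007 -0.034 0 0 0 -0.033" --pt "0 0.012 -0.067 0 0 0 -0.067" --pt "0 0.016 -0.101 0 0 0 -0.1" --pt "0 0.018 -0.136 0 0 0 -0.133" --pt "0 0.018 -0.17 0 0 0 -0.167" --pt "0 0.017 -0.204 0 0 0 -0.2" --pt "0 0.014 -0.238 0 0 0 -0.233" --pt "0 0.009 -0.272 0 0 0 -0.267"

```text
time_s: 22.25
position: [0.4737, 0.2451, 0.0408]
tcp_rot: [[-0.832, 0.555, 0.001], [0.555, 0.832, 0.001], [-0.0, 0.001, -1.0]]
force: [-0.1, 1.2, 0.1]
opening: 0.005
grasp_force: 0.5
```

```bash
python3 cov.py 1.3
```

```text
target [0.4688 0.2413]
t 22.25 pos [0.4737 0.2451 0.0408] F [-0.1  1.2  0.1] op 0.005 gf 0.5
shift [ 0.016 -0.048  0.006] turn [ 0.0007  0.0002 -0.042 ]
cover n 183 arm ang 1.163321408329077 all 1.2072367555429124
```

Call:
drive_tool --pt "0 0.006 -0.02 0 0 0 -0.02" --pt "0 0.01 -0.04 0 0 0 -0.04" --pt "0 0.014 -0.06 0 0 0 -0.055" --pt "0 0.016 -0.075 0 0 0 -0.07" --pt "0 0.016 -0.075 0 0 0 -0.07"

```text
time_s: 22.8
position: [0.4669, 0.2382, 0.0406]
tcp_rot: [[-0.885, 0.465, 0.0], [0.465, 0.885, -0.0], [-0.0, 0.0, -1.0]]
force: [0.2, 0.3, 0.5]
opening: 0.005
grasp_force: 0.1
```

```bash
python3 cov.py 1.35
```

```text
target [0.4661 0.2383]
t 22.8 pos [0.4669 0.2382 0.0406] F [0.2 0.3 0.5] op 0.005 gf 0.1
shift [ 0.007 -0.002  0.005] turn [ 0.      0.0002 -0.0057]
cover n 161 arm ang 1.207166335114333 all 1.2619060101539847
```

Call:
drive_tool --pt "0 0.002 -0.012 0 0 0 -0.01" --pt "0 0.003 -0.024 0 0 0 -0.02" --pt "0 0.004 -0.034 0 0 0 -0.03" --pt "0 0.004 -0.034 0 0 0 -0.03"

```text
time_s: 23.25
position: [0.4642, 0.2347, 0.0405]
tcp_rot: [[-0.905, 0.424, -0.0], [0.424, 0.905, -0.0], [0.0, -0.0, -1.0]]
force: [-0.7, 0.8, -0.3]
opening: 0.007
grasp_force: 0.1
```

```bash
python3 cov.py 1.4
```

```text
target [0.4635 0.2351]
t 23.25 pos [0.4642 0.2347 0.0405] F [-0.7  0.8 -0.3] op 0.007 gf 0.1
shift [0.006 0.    0.004] turn [-0.0003 -0.0002 -0.0085]
cover n 142 arm ang 1.2923692314981992 all 1.326389823833398
```

Call:
drive_tool --pt "0 0.002 -0.012 0 0 0 0" --pt "0 0.002 -0.02 0 0 0 0" --pt "0 0.002 -0.028 0 0 0 0" --pt "0 0.002 -0.028 0 0 0 0"

```text
time_s: 23.7
position: [0.4635, 0.2333, 0.0406]
tcp_rot: [[-0.905, 0.426, 0.002], [0.426, 0.905, 0.003], [-0.001, 0.003, -1.0]]
force: [0.0, 5.9, -2.0]
opening: 0.006
grasp_force: 2.9
```

The force rose to 6 N, so the cover is at its stop. Backing off and lifting away.

Call:
drive_tool --pt "0 0 0.03 0 0 0 0" --pt "0 0 0.08 0 0 0 0" --pt "0 0 0.15 0 0 0 0" --pt "0 0 0.15 -0.15 0 0 0" --pt "0 0 0.15 -0.35 0 0 0" --pt "0 0 0.15 -0.55 0 0 0" --pt "0 0 0.15 -0.8 0 0 0" --pt "0 0 0.15 -1 0 0 0"

```text
time_s: 24.5
position: [0.4708, 0.2486, 0.162]
tcp_rot: [[-0.905, 0.425, 0.001], [0.425, 0.905, -0.0], [-0.001, 0.0, -1.0]]
force: [0.0, -0.2, -0.0]
opening: 0.004
grasp_force: 0.0
```

Call:
drive_tool --pt "0 0.1 0 -0.1 0 0 0" --pt "0 0.3 0 -0.2 0 0 0" --pt "0 0.5 0 -0.3 0 0 0" --pt "0 0.7 0 -0.3 0 0 0" --pt "0 0.9 0 -0.3 0 0 0" --pt "0 1 0 -0.3 0 0 0" --pt "0 1 0 -0.3 0 0 0"

```text
time_s: 25.2
position: [0.3595, 0.2995, 0.1961]
tcp_rot: [[-0.906, 0.423, -0.002], [0.423, 0.906, -0.001], [0.001, -0.002, -1.0]]
force: [-0.3, 0.8, 0.8]
opening: 0.003
grasp_force: 0.0
```

```bash
python3 - <<'E'
from h import *
s=read_state();print(s["position"],s["force"])
c=optics.capture('scene')['color'][130:350,180:470]
cv2.imwrite('pics/end.png',cv2.resize(c,None,fx=2.6,fy=2.6,interpolation=2))
E
python3 cov.py 1.3
```

```text
[0.35953157 0.29954433 0.19607553] [-0.29577902  0.82811342  0.81548455]
target [0.4688 0.2413]
t 25.25 pos [0.3612 0.2995 0.1963] F [ 0.1 -0.7  0.8] op 0.006 gf 0.0
shift [-1.018 -0.059  1.302] turn [-0.0004  0.      0.059 ]
cover n 68 arm ang 1.2056479632430346 all 1.2137605335416466
```

View pics/end.png

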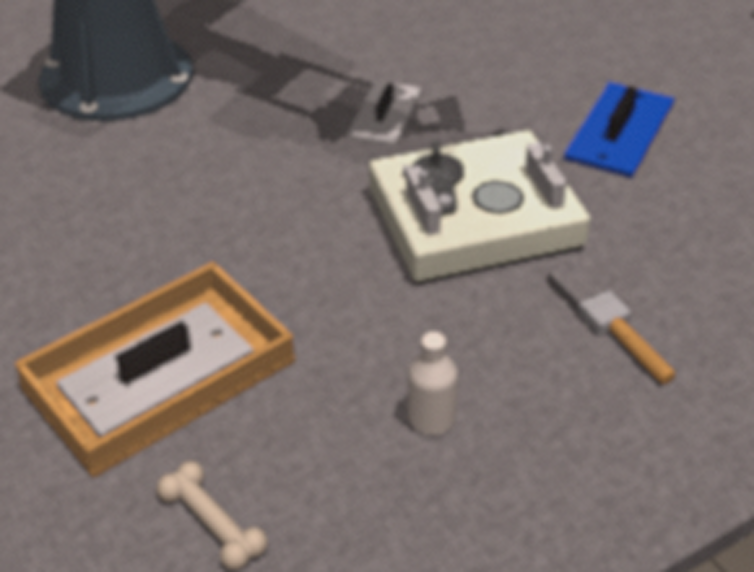

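The port is open at (497,195), the cover is aside at (437,170), the plate lies flat in the tray, and the bystanders are untouched. One numeric check of the cover angle from the top camera before handing in.

```bash
python3 - <<'E'
from h import *
for n in('top','scene'):
    W=cloud(optics.capture(n));z=W[...,2];L=(W[...,:2]-O)@B*1000-[0,-48];r=np.hypot(L[...,0],L[...,1])
    m=(r<95)&(r>60)&(z>.068)&(z<.084)&(L[...,0]<-30)
    q=L[m].mean(0) if m.any() else None;print(n,m.sum(),q,None if q is None else np.arctan2(-q[0],q[1]))
E
```

```text
top 26 [-78.08733201  16.78257249] 1.3590961058895605
scene 20 [-72.21607933  16.14432265] 1.3508569289877317
```

```bash
python3 -c "
from rig import order
print(order.hand_in())"
```

```text
the job is handed in; nothing more can be done
None
```

The job is handed in, with no verdict shown: the plate lies flat, grip up, in the tray, the dust cover is at its stop (about 1.35 rad) with the port uncovered, and the glue bottle, brush and bone look undisturbed.

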